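# Set the coffee table for the evening

## Robot

A 6-joint arm with a two-finger parallel gripper is mounted at the origin on the work surface. World frame = base frame: x ahead of the robot, y to its left, z up, the work surface at z = 0. Lengths are in m, angles in degrees, forces in N, time in s.
With the tool pointing down it reaches from about 0.35 to 0.875 m from the base axis. Payload 4.2 kg.
Tool frame: the origin (TCP) lies midway between the tips of the shut fingers; the grasp point (between the pads) lies 19 mm behind it; z points along the fingers, y is the line along which they close (so a half turn about z gives the same grasp; the last joint's range is limited). The gripper opens to 87 mm and grips with 3 to 60 N. Pads are 19 mm wide; open, the fingers measure 117 mm over their backs; the gripper's body (75 mm by 190 mm) begins 51 mm behind the grasp point.
Start: joints at [-51.933, 22.042, 0.453, 0, -68.411, -14.817], TCP at [0.247, -0.574, 0.223] pointing down, gripper open.
Joint ranges: [-179.83, 179.83], [-69.29, 118.12], [-61.27, 80.66], [-181.25, 117.63], [-171.15, -9.14], [-177.46, 177.46]. Speed limits (degrees/s): [159.86, 159.86, 180, 180, 180, 180].

## Interface

Orientations are given as [roll, pitch, yaw] about the fixed x, y, z axes, in that order (R = Rz(yaw) Ry(pitch) Rx(roll)).
In Python, from workcell import env gives the robot as it stands. The module is installed in compiled form; this text tells all that it offers. Calls block until the motion is done:
- env.goto(position, orientation): joint-space move of the TCP to a pose.
- env.move_straight(position, rotation=None, rate=0.15, force_limit=None): straight line of the TCP; rotation=None keeps the orientation; rate is the mean speed in m/s. With force_limit (N) it stops when the force on the tool has changed by that much, and returns True; else False.
- env.set_joints(angles): joint-space move.
- env.gripper_to(opening, grasp_force=None): opening from 0.0 (shut) to 1.0 (fully open); grasp_force is the grip in N (None keeps the last); returns when the fingers have stopped.
- env.dwell(seconds).
- env.inverse_kinematics(position, orientation): joint angles nearest the present ones, or None.
- env.read_state(): the state.
- env.grab_frame(name): name is "side" or "top" or "wrist"; returns a dict with "image" (384x512x3 uint8, blue, green, red), "fx", "fy", "cx", "cy" (pixels), "D" ([k1, k2, p1, p2, k3] as OpenCV has them; the pictures are not rectified), "position" and "orientation" of the camera in the world. Camera axes: x right, y up, looking along -z (the intrinsics and any distortion apply to the point x, -y, -z); pixel columns grow to the right and rows downward; lengths in m; the calibration is good to about 2 mm. A picture is of the moment at which its call begins. There is no depth.
A pose or a line that the arm cannot do raises env.Unreachable and nothing moves.
- env.close_job(): hands the job in; it is judged then, once.
Trained networks look in a picture, given as the dict that the camera call returned (one of the last four; its "shot" number tells which), for a name from the list of things; names that differ only in an ending like _2 or _b are one class to them, and where a whole thing is asked for, a point or a joint stands for the part that bears it (a point fixed in the world has none). Each returns a list of dicts, best first, with "score" (0 to 1); they miss things now and then, are a little off and sometimes report something else, mostly with a low value. They report only what shows in the picture. A call takes as long as a camera call. They do not tell look-alikes from the thing itself.
- env.search_frame(picture, thing): "xyz" ([x, y, z] in m, in world coordinates, good to about 4 mm: the middle of the surface that is visible of it).
- env.trace(picture, thing): "mask" (384x512 bool, what is visible of it).
The state is a dict: "clock": time; "joint_positions": joint angles; "qvel": joint speeds; "joint_torque": joint torques, N m; "position": TCP position; "tool_rot": TCP orientation; "force": force on the tool from outside, world axes, zero at the start; "wrist_torque": the same for the moment, N m; "opening": opening from 0.0 (shut) to 1.0 (fully open); "finger_force": force on a finger pad.
Only numpy, scipy, OpenCV 4.12 (cv2) and the standard library are available. Lean on these libraries where they do the work, as an engineer would, in place of code of your own. Each camera call takes 0.05 s, during which the arm holds its last target. There are 200 camera calls.

## Task

Set the coffee table: move the candle off the coaster and stand it on the table midway between the book stack and the coaster, and stand the tall glass in the middle of the coaster in its place. Lay the remote control, buttons up, on the middle of the book stack, lengthwise along the books, and stand the sugar pot on the table straight in front of the coaster (on the robot's side), about 20 mm clear of it. Leave the short wide tumbler where it is, and leave everything upright, released and at rest.

Things in the scene. Friction and masses are not known exactly. Their poses are not given: they have to be found in the camera images.
- books: Fixed stack of two closed books, the lower 130 x 190 x 26 mm with a dark red cover, the upper 122 x 180 x 22 mm with a grey-blue cover, centred on it. Stack 48 mm high. Origin: centre of the underside; y axis along the books' long side, z up. It is on the left or the right, varying, with its long side within 0.25 rad of the world y axis.
- coaster: Fixed dark slate disc, 90 mm across and 6 mm thick, on the other side from the books. Origin: centre of the underside; x axis along world x (away from the robot), y axis along world y. The candle stands on it at the start, within 17 mm of its centre. A fixed white fruit bowl, 91 mm high, stands on the far side beyond the gap between books and coaster, out of the way of the work.
- candle: Loose plain cream pillar candle, 56 mm across and 70 mm high, with a thin black wick 8 mm taller. About 0.16 kg. Origin: centre of the underside, z up.
- glass: Loose tall empty drinking glass, clear, 110 mm high, 58 mm across at the foot and 66 mm at the rim. About 0.26 kg. Origin: centre of the underside, z up.
- remote: Loose black remote control, 140 x 44 x 18 mm, grey buttons on the top face. About 0.11 kg. Origin: centre of the underside; x axis along its length, z up through the buttons. At the start it lies buttons up, within 0.5 rad of pointing straight away from the robot.
- sugar: Loose round steel sugar pot with its lid fixed on, 58 mm across; straight sides up to 52 mm, then the lid and a small dark wooden knob, 78 mm high in all. About 0.2 kg. Origin: centre of the underside, z up.
- tumbler: Bystander: loose short wide empty tumbler, clear, 70 mm high, 72 mm across at the foot and 82 mm at the rim. To be left alone. Origin: centre of the underside, z up.
There are look-alikes about, which are no part of the job. Leave any blue look-alike of the sugar alone.

How it is judged (in metres and radians):
At the end, for the whole second after the job is handed in: Upright, released, still: candle on table <240 mm from books and coaster centres, x within 50 mm of coaster; glass <14 mm off coaster centre; sugar pot 75-125 mm in front of coaster centre, <25 mm sideways; remote on books <20 mm off centre, <0.2 rad; tumbler moved <30 mm (horizontal distance between candle and books below 0.24 m and horizontal distance between candle and coaster below 0.24 m and x of candle in the frame of coaster between -0.05 and 0.05 m and height (world z) of each of candle, sugar below 0.004 m and horizontal distance between glass and coaster below 0.014 m and height (world z) of glass between 0.003 and 0.01 m and x of sugar in the frame of coaster between -0.125 and -0.075 m and y of sugar in the frame of coaster between -0.025 and 0.025 m and horizontal distance between remote and books below 0.02 m and height (world z) of remote between 0.044 and 0.053 m and angle between the x axis of remote and the y axis of books, either way round below 0.2 rad and angle between each of candle, glass, remote, sugar, tumbler's own z axis and vertical below 0.1 rad and linear speed of each of candle, glass, remote, sugar below 0.02 m/s and contact force between each of candle, glass, remote, sugar and the fingers below 0.1 N and distance of tumbler from where it was at the start of the episode below 0.03 m); the robot touches nothing.
It fails at once if the short tumbler is shoved or knocked over (distance of tumbler from where it was at the start of the episode above 0.03 m or angle between tumbler's own z axis and vertical above 0.3 rad).
It also fails if it takes over 112 s, if anything falls off the work surface, if the arm or the gripper's body presses on something with over 40 N, if the wrist force passes 120 N, or if a joint passes its speed limit or range.

## Working session

There is one attempt and no reset: what is moved stays moved. The work goes in short steps, each a Python script; the robot and the scene stay as the last script left them, time stands still between calls to the robot, and variables do not carry over. Pictures are saved under pics/ and viewed, at most 14 in all, crops included, and the job is handed in when it is done.

```bash
mkdir -p pics
cat > h.py <<'E'
import numpy as np, cv2
from workcell import env
from scipy.spatial.transform import Rotation as R
def camR(f):
    o=np.array(f["orientation"],float)
    if o.shape==(3,3): return o
    return R.from_euler('xyz',o,degrees=True).as_matrix()
def px2w(f,uv,z):
    K=np.array([[f["fx"],0,f["cx"]],[0,f["fy"],f["cy"]],[0,0,1.]])
    p=cv2.undistortPoints(np.array(uv,float).reshape(-1,1,2),K,np.array(f["D"],float)).reshape(-1,2)
    d=np.c_[p[:,0],-p[:,1],-np.ones(len(p))]@camR(f).T
    c=np.array(f["position"]); return c+d*((z-c[2])/d[:,2])[:,None]
E
python3 - <<'E'
from h import *
s=env.read_state();print(s["clock"],s["position"],s["tool_rot"],s["opening"])
for n in("top","side"):
    f=env.grab_frame(n);cv2.imwrite(f"pics/{n}0.png",f["image"]);print(n,f["position"],f["orientation"],f["fx"])
    for t in "books coaster candle glass remote sugar tumbler".split():
        for r in env.search_frame(f,t)[:4]: print(t,np.round(r["xyz"],3),round(r["score"],2))
E
```

```text
0.0 [ 0.24650675 -0.57367845  0.2214656 ] [ 1.79876540e+02 -5.90585263e-03 -1.56759349e+02] 1.0006756035205568
top [0.39970092 0.00145019 0.88010421] [  7.08632268   0.20696773 -91.3389574 ] 352.0080964676833
books [ 0.613 -0.178  0.051] 0.97
coaster [0.643 0.248 0.005] 0.82
candle [0.638 0.231 0.079] 0.66
glass [ 0.412 -0.361  0.072] 0.61
remote [ 0.433 -0.14   0.016] 0.63
sugar [0.538 0.119 0.057] 0.78
sugar [0.432 0.141 0.06 ] 0.76
sugar [0.355 0.22  0.06 ] 0.63
tumbler [0.64  0.231 0.077] 0.73
tumbler [0.429 0.355 0.026] 0.66
side [-0.05467513  0.98685236  0.69737097] [  60.77703386    0.51259407 -151.19726794] 476.1897451047171
books [ 0.602 -0.15   0.052] 0.96
books [0.424 0.35  0.042] 0.36
books [0.426 0.165 0.046] 0.21
coaster [0.656 0.271 0.008] 0.88
candle [0.633 0.257 0.051] 0.88
glass [ 0.408 -0.324  0.073] 0.83
remote [ 0.424 -0.129  0.014] 0.85
sugar [0.528 0.143 0.043] 0.9
sugar [0.425 0.168 0.048] 0.8
sugar [0.339 0.242 0.047] 0.79
tumbler [0.427 0.352 0.039] 0.63
```

View pics/top0.png

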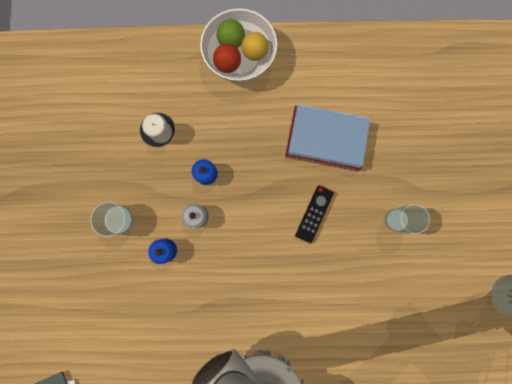

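View pics/side0.png

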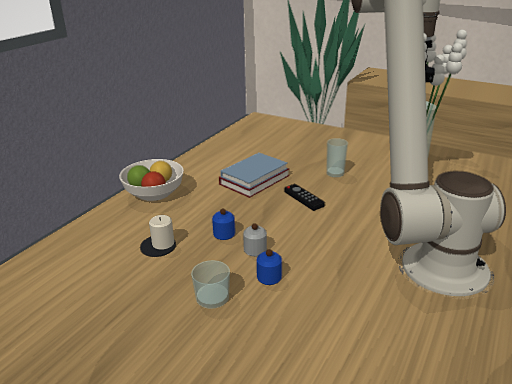

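Top view: books (328,137), coaster with candle (157,130), tall glass (408,220), remote (315,214), tumbler (111,220), bowl (239,45). There are three pots: blue (204,172), steel grey (195,216) and blue (162,251). The steel one at (195,216) is the sugar pot, and I'll confirm it in a crop. The two cameras disagree by about 25 mm in y, so I'll check both against the wrist camera.

Run:
```python
from h import *
# base flange centre in side pic -> should be ~ (0,0)
f=env.grab_frame("side");print("base side",px2w(f,[[447,262],[402,260],[491,268]],0.01).round(3))
f=env.grab_frame("top");print("books top",px2w(f,[[298,107],[370,117],[363,168],[291,156]],0.04).round(3))
cv2.imwrite("pics/crop.png",cv2.resize(f["image"][150:280,80:250],None,fx=4,fy=4,interpolation=cv2.INTER_CUBIC))
o=[180,0,0]
for i,p in enumerate([(0.52,-0.12,0.40),(0.50,0.15,0.40)]):
    try: env.goto(p,[180,0,180 if 0 else 0])
    except env.Unreachable as e: print("unreach",p); continue
    w=env.grab_frame("wrist");cv2.imwrite(f"pics/w{i}.png",w["image"])
    s=env.read_state();print(s["clock"],s["position"].round(3) if hasattr(s["position"],'round') else s["position"],s["joint_positions"],w["position"],w["orientation"])
    for t in "books coaster candle glass remote sugar tumbler".split():
        for r in env.search_frame(w,t)[:3]: print(t,np.round(r["xyz"],3),round(r["score"],2))
```

```text
base side [[-0.002 -0.011  0.01 ]
 [ 0.095  0.031  0.01 ]
 [-0.098 -0.035  0.01 ]]
books top [[ 0.694 -0.108  0.04 ]
 [ 0.664 -0.285  0.04 ]
 [ 0.537 -0.26   0.04 ]
 [ 0.57  -0.086  0.04 ]]
2.9667 [ 0.52  -0.121  0.4  ] [ 4.36524576e+00  8.93931541e+00  7.23544739e+00  1.78662673e-03
 -8.83376770e+01  8.55590575e+01] [ 0.60345426 -0.12047448  0.56130232] [-1.76450287e+01 -8.22916101e-02 -9.00657379e+01]
books [ 0.623 -0.178  0.054] 0.81
coaster [0.678 0.235 0.002] 0.84
candle [0.646 0.227 0.072] 0.87
glass [0.438 0.136 0.06 ] 0.53
remote [ 0.439 -0.143  0.024] 0.72
sugar [0.437 0.137 0.057] 0.58
tumbler [0.428 0.332 0.038] 0.98
tumbler [ 0.414 -0.341  0.076] 0.18
4.4167 [0.5   0.149 0.4  ] [ 3.44228557e+01  7.66031022e+00  5.77090249e+00  1.43555690e-02
 -8.81082291e+01  5.54960554e+01] [0.58360592 0.14942446 0.56182841] [-17.59597242  -0.09363449 -90.0351817 ]
books [ 0.624 -0.163  0.05 ] 0.63
coaster [0.664 0.258 0.005] 0.68
candle [0.646 0.239 0.077] 0.81
remote [ 0.435 -0.14   0.021] 0.65
sugar [0.435 0.147 0.059] 0.98
sugar [0.361 0.225 0.055] 0.73
sugar [0.541 0.129 0.062] 0.58
tumbler [0.423 0.355 0.032] 0.75
```

View pics/crop.png

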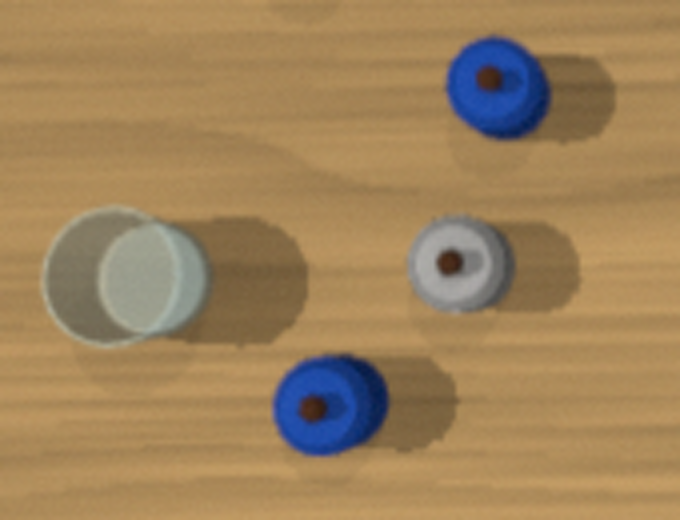

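```bash
python3 -c "
import cv2,numpy as np
a=[cv2.imread(f'pics/w{i}.png') for i in(0,1)]
cv2.imwrite('pics/ww.png',cv2.resize(np.hstack(a),(800,300)))"
```

```text
(no output)
```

View pics/ww.png

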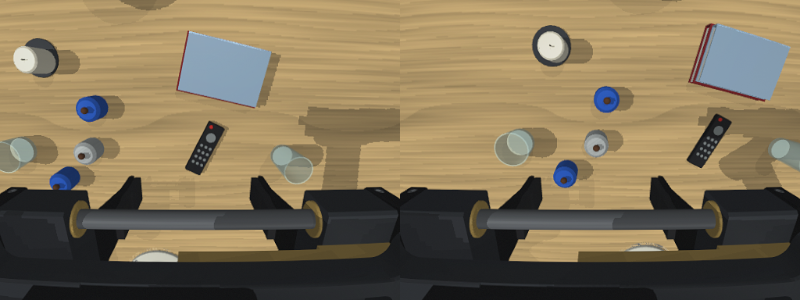

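The crop confirms the pot: the steel one at full-frame (195,216), with two blue look-alikes beside it. Now I'll fit the known shapes to the network masks, camera by camera.

```bash
cat >> h.py <<'E'
from scipy.optimize import minimize
def proj(f,P):
    K=np.array([[f["fx"],0,f["cx"]],[0,f["fy"],f["cy"]],[0,0,1.]])
    c=(np.asarray(P)-f["position"])@camR(f); c=c*[1,-1,-1]
    return cv2.projectPoints(c,np.zeros(3),np.zeros(3),K,np.array(f["D"],float))[0].reshape(-1,2)
A=np.linspace(0,2*np.pi,40)[:-1]
def cyl(*rz): return np.vstack([np.c_[r*np.cos(A),r*np.sin(A),0*A+z] for r,z in rz])
def box(a,b,z0,z1): return np.array([[x,y,z] for x in(-a/2,a/2) for y in(-b/2,b/2) for z in(z0,z1)])
M=dict(candle=cyl((.028,0),(.028,.07)),glass=cyl((.029,0),(.033,.11)),sugar=cyl((.029,0),(.029,.052),(.008,.078)),
 tumbler=cyl((.036,0),(.041,.07)),coaster=cyl((.045,0),(.045,.006)),remote=box(.14,.044,0,.018),
 books=np.vstack([box(.13,.19,0,.026),box(.122,.18,.026,.048)]))
def sil(f,t,q,z0=0,S=4):
    P=M[t]@R.from_euler('z',q[2] if len(q)>2 else 0).as_matrix().T+[q[0],q[1],z0]
    h=cv2.convexHull(proj(f,P).astype(np.float32))
    m=np.zeros((384,512),np.uint8); cv2.fillConvexPoly(m,np.round(h*256).astype(np.int32),255,cv2.LINE_AA,8); return m/255.
def fit(obs,t,q0,z0=0,extra=None):
    """obs: list of (frame, mask); soft-IoU fit"""
    def c(q):
        s=0
        for f,m in obs:
            h=sil(f,t,q,z0)
            s+=1-np.minimum(h,m).sum()/np.maximum(np.maximum(h,m).sum(),1)
        return s/len(obs)
    n=len(q0); sx=np.vstack([q0]+[np.array(q0)+d for d in np.diag([.015,.015,.15][:n])])
    r=minimize(c,q0,method='Nelder-Mead',options=dict(initial_simplex=sx,xatol=2e-4,fatol=1e-5))
    return r.x,r.fun
def trace_near(f,t,q,z0=0):
    """mask of class t that overlaps best with the guess"""
    best=None
    h=sil(f,t,q,z0)
    for r in env.trace(f,t):
        m=np.asarray(r["mask"],float); ov=np.minimum(h,m).sum()/max(np.maximum(h,m).sum(),1)
        if best is None or ov>best[0]: best=(ov,m,r["score"])
    return best if best and best[0]>.15 else None
E
cat > meas.py <<'E'
from h import *
G=dict(candle=(.645,.235),glass=(.41,-.335),sugar=(.436,.145),tumbler=(.425,.35),coaster=(.66,.245),remote=(.435,-.14,-.45),books=(.617,-.18,-.2))
obs={t:{} for t in G}
def take(n,k):
    f=env.grab_frame(n)
    for t,q in G.items():
        b=trace_near(f,t,q)
        if b: obs[t][k]=(f,b[1])
take("top","top");take("side","side");take("wrist","w1")
env.goto((0.52,-.12,.4),[180,0,0]);take("wrist","w0")
for t,q in G.items():
    o=obs[t]
    if t=="coaster":
        for k,(f,m) in o.items():
            cm=obs["candle"].get(k)
            if cm: m=np.maximum(m,0); 
        # ignore candle pixels: handled below
    for k in o: 
        x,e=fit([o[k]],t,q);print(t,k,x.round(4),round(e,3))
print(env.read_state()["clock"])
import pickle;pickle.dump(obs,open("obs.pkl","wb"))
E
python3 meas.py
```

```text
candle top [0.629 0.241] 0.533
candle side [0.6558 0.2311] 0.125
candle w1 [0.6497 0.2401] 0.06
candle w0 [0.6487 0.2406] 0.096
glass top [ 0.4115 -0.3449] 0.056
glass side [ 0.4117 -0.3497] 0.084
glass w1 [ 0.4116 -0.3489] 0.027
glass w0 [ 0.4114 -0.3458] 0.083
sugar top [0.4333 0.1476] 0.168
sugar side [0.4316 0.1457] 0.13
sugar w1 [0.4333 0.1477] 0.107
tumbler top [0.4287 0.3456] 0.06
tumbler side [0.4282 0.3428] 0.069
tumbler w1 [0.4283 0.3423] 0.081
tumbler w0 [0.4283 0.3461] 0.043
coaster side [0.6598 0.2495] 0.53
coaster w1 [0.6571 0.2504] 0.577
coaster w0 [0.657  0.2501] 0.654
remote top [ 0.4306 -0.1412 -0.4607] 0.079
remote side [ 0.4318 -0.1457 -0.5654] 0.195
remote w1 [ 0.4318 -0.1425 -0.4548] 0.085
remote w0 [ 0.4315 -0.1419 -0.4593] 0.107
books top [ 0.6212 -0.1807 -0.2115] 0.059
books side [ 0.6219 -0.1875 -0.192 ] 0.074
books w0 [ 0.6202 -0.1823 -0.2145] 0.031
7.4167
```

All cameras agree to 3–5 mm, and the earlier disagreement was only in which surface was visible. Sizes and heights are consistent. First the candle, then I'll re-measure the bare coaster.

```bash
cat >> h.py <<'E'
def pick(x,y,z,yaw,force=20,up=.22):
    env.gripper_to(1.0)
    env.goto((x,y,up),[180,0,yaw]); hit=env.move_straight((x,y,z),rate=.12,force_limit=15)
    env.gripper_to(0.0,force); s=env.read_state(); env.move_straight((x,y,up),rate=.15)
    s2=env.read_state();print("pick hit",hit,"open mm",round(87*s["opening"],1),"after lift",round(87*s2["opening"],1),"ff",s2["finger_force"],"clk",s2["clock"])
def place(x,y,z,yaw,op,up=.22):
    env.goto((x,y,up),[180,0,yaw]); env.move_straight((x,y,z+.02),rate=.15)
    hit=env.move_straight((x,y,z-.002),rate=.03,force_limit=4)
    p=env.read_state()["position"]; env.gripper_to(op); env.dwell(.2)
    env.move_straight((x,y,up),rate=.15); print("place hit",hit,np.round(p,4),"clk",env.read_state()["clock"])
E
python3 - <<'E'
from h import *
pick(.649,.2402,.032,0)
s=env.read_state()
if s["opening"]*87>50: place(.643,.034,.026,0,.85)
env.goto((.5,.16,.4),[180,0,0])
for n in("wrist","top"):
    f=env.grab_frame(n);cv2.imwrite(f"pics/c_{n}.png",f["image"])
    for t,q in dict(coaster=(.657,.25),candle=(.643,.034),sugar=(.4333,.1477),tumbler=(.4283,.345)).items():
        b=trace_near(f,t,q)
        if b: x,e=fit([(f,b[1])],t,q);print(n,t,x.round(4),round(e,3))
E
```

```text
pick hit False open mm 55.2 after lift 54.9 ff 19.96467336387923 clk 12.9583
place hit True [0.6426 0.0339 0.0259] clk 18.05
wrist coaster [0.6561 0.2497] 0.065
wrist candle [0.6406 0.0359] 0.12
wrist sugar [0.4337 0.1481] 0.092
wrist tumbler [0.4295 0.3435] 0.066
top coaster [0.6597 0.2639] 0.799
top candle [0.6398 0.0345] 0.144
top tumbler [0.4282 0.3452] 0.097
```

View pics/c_wrist.png

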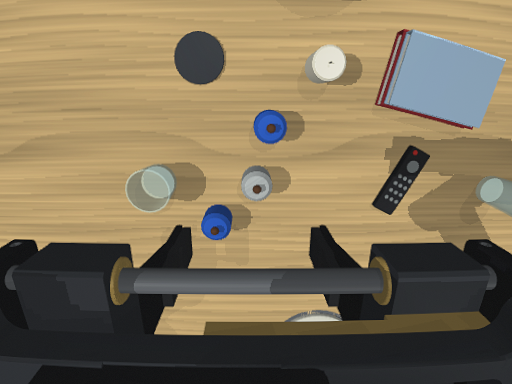

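The candle stands at (327,63) between the books and the bare coaster at (200,57), measured at (0.656, 0.250). Next the sugar pot and the glass.

Run:
```python
from h import *
cx,cy=.656,.2499
pick(.4335,.1479,.015,-45)
if env.read_state()["opening"]*87>50: place(cx-.096,cy,.015,0,.85)
pick(.4115,-.3468,.051,-30,up=.25)
if env.read_state()["opening"]*87>50: place(cx,cy,.057,0,.95,up=.25)
env.goto((.5,.1,.4),[180,0,0])
f=env.grab_frame("wrist");cv2.imwrite("pics/g.png",f["image"])
for t,q,z in [("sugar",(.56,.25),0),("glass",(cx,cy),.006),("tumbler",(.4283,.345),0),("candle",(.643,.034),0)]:
    b=trace_near(f,t,q,z)
    if b: x,e=fit([(f,b[1])],t,q,z);print(t,x.round(4),round(e,3))
```

```text
pick hit False open mm 57.2 after lift 57.9 ff 19.97948634194472 clk 24.975
place hit True [0.5597 0.2497 0.0151] clk 30.1167
pick hit False open mm 64.4 after lift 64.1 ff 20.0292456634088 clk 36.7167
place hit True [0.6557 0.2499 0.0571] clk 43.25
sugar [0.558  0.2481] 0.122
glass [0.6545 0.2487] 0.082
tumbler [0.4284 0.3422] 0.085
```

View pics/g.png

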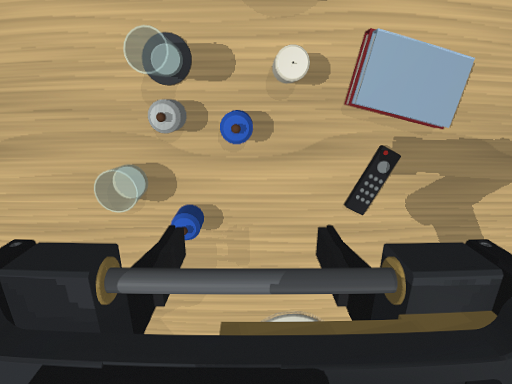

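The glass stands on the coaster at (166,58) with the sugar pot in front of it at (166,115), and the blue pots and tumbler are untouched. Now the remote.

Run:
```python
from h import *
pick(.4313,-.142,.004,-26.3,force=15)
print(env.read_state()["force"])
if env.read_state()["opening"]*87>38: place(.6207,-.182,.052,-102.2,.75)
env.goto((.5,-.05,.4),[180,0,0])
for n in("wrist","top"):
    f=env.grab_frame(n);cv2.imwrite(f"pics/r_{n}.png",f["image"])
    for t,q,z in [("remote",(.62,-.18,-1.78),.048),("books",(.6207,-.182,-.2125),0),("sugar",(.56,.25),0),("glass",(.656,.25),.006),("tumbler",(.4283,.345),0),("candle",(.643,.034),0)]:
        b=trace_near(f,t,q,z)
        if b: x,e=fit([(f,b[1])],t,q,z);print(n,t,x.round(4),round(e,3))
print(env.read_state()["finger_force"])
f=env.grab_frame("side");cv2.imwrite("pics/s_end.png",f["image"])
```

```text
pick hit False open mm 43.7 after lift 43.8 ff 14.99913141131401 clk 50.4417
[-1.10074565 -0.61047912 -1.80604449]
place hit True [ 0.6203 -0.182   0.0518] clk 55.5333
wrist remote [ 0.6196 -0.1818 -1.7828] 0.104
wrist books [ 0.621  -0.1824 -0.2248] 0.322
wrist sugar [0.5573 0.2475] 0.083
wrist glass [0.6547 0.2478] 0.059
wrist tumbler [0.4293 0.342 ] 0.065
wrist candle [0.6412 0.0325] 0.078
top sugar [0.5436 0.2386] 0.721
0.0
```

View pics/r_wrist.png

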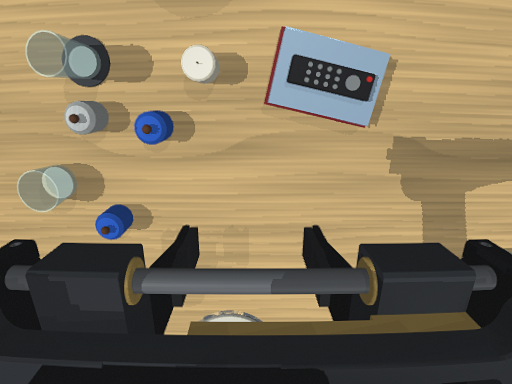

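View pics/s_end.png

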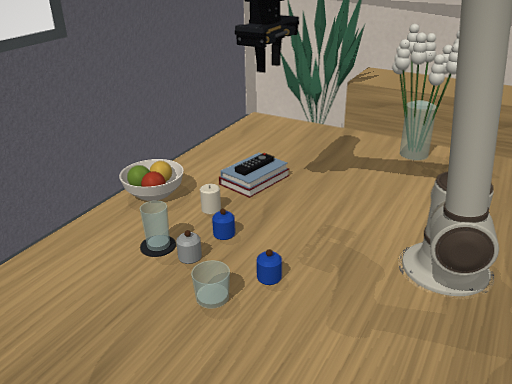

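Wrist view: the remote lies buttons up, centred and lengthwise on the books at (332,78). The side view shows the glass upright on the coaster at (157,227), with the candle (210,199) and sugar pot (189,246) standing on the table. All fits are within tolerance, so I'm handing in.

```bash
python3 -c "
from workcell import env
env.dwell(.5);print(env.close_job(), env.read_state()['clock'])"
```

```text
the job is handed in; nothing more can be done
the job is handed in; nothing more can be done
```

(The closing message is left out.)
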